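Refit the drive collar of a chilli mill on its shaft flat

TASK

Put the drive collar back on the chilli mill: first, with the collar still off, pinch the bare upright shaft and turn it until your fingers feel its flat facing the red mark on the mill, and keep the pinch there for a moment. Then fetch the collar, slide it down the shaft with its brass set screw on the flat side, towards the red mark, press it fully down against its spring seat and finish while still gripping it and holding it down there, so that a helper can tighten the screw. Leave the two jars and the hex key alone.

Things in the scene. Friction and masses are not known exactly. Their poses are not given: they have to be found in the camera images.
- mill: green mill drive unit, a heavy fixed box 160 (x) x 140 (y) x 70 mm high, standing on the counter; it does not move. Origin under its centre, z up. The shaft stands upright on this vertical axis. Its +x axis points from the shaft to the red mark.
- mark (a point): centre of the red stripe painted on the top of the mill, 58 mm from the shaft axis, 71.5 mm above the counter, on the mill's +x side
- shaft_top (a point): top centre of the bare steel shaft, 138 mm above the counter. Diameter 24 mm, with one flat (blackened) along its length, 8 mm from the axis: pinched across flat and back it measures 20 mm, elsewhere up to 24. The top 8 mm taper in; it is bare down to the spring seat, 88 mm above the counter. This point's x axis points out of the flat and turns with it
- shaft (a joint): turn of the shaft about its vertical axis in rad, 0 when the flat faces the red mark, growing counter-clockwise seen from above; it can turn 3 rad either way, starts 0.5 to 1.5 rad counter-clockwise of the mark and has a little friction (0.05 N m), so it stays where it is left
- seat (a joint): brass ring 42 mm across round the foot of the shaft, on a spring, on which the collar lands: 0 when up (top 88 mm above the counter), 0.006 (m) when pushed fully down (top at 82 mm). It pushes up with 4 N when up and 7 N when down, more than the collar's weight, so the collar must be held down
- collar_centre (a point): centre (on the axis, half-way up, 23 mm above the underside) of the loose blue drive collar, about 200 g, standing upright on the counter at the start: flange 60 mm in diameter and 14 mm high at the bottom, above it a hub 36 mm in diameter to grip by, total height 46 mm. z is up; x points to the set screw
- collar_screw (a point): outer end of the brass set screw (9 mm thick) that stands out 9 mm from the hub on the collar's +x side, 27 mm from its axis and 30 mm above its underside
- jar_red: bystander: jar of red paste with a green lid, 68 mm in diameter, 100 mm high, origin under its centre
- jar_amber: bystander: jar of amber paste with a yellow lid, 64 mm in diameter, 110 mm high, origin under its centre
- hexkey: bystander: dark L-shaped hex key lying flat, 100 mm long and 7 mm thick, origin under the middle of its long leg, which lies along its y
- collar: the same collar, origin under its centre, same axes. A D-shaped bore, about 1.2 mm wider than the shaft all round, goes right through; the bore's flat is on the collar's +x (screw) side, 9.2 mm from the axis, so the collar goes on only when its +x and the shaft's flat agree within about 0.13 rad

How it is judged:
By the outcome, as a careful person would: the job done as asked, in the order asked, and still so for the second after the job is handed in, while the arm keeps its last pose, push and grip.
It also fails if it takes over 61 s, if anything falls off the work surface, if the arm or the gripper's body presses on something with over 40 N, if the wrist force passes 120 N, or if a joint passes its speed limit or range.

ROBOT

A 6-joint arm with a two-finger parallel gripper is mounted at the origin on the work surface. World frame = base frame: x ahead of the robot, y to its left, z up, the work surface at z = 0. Lengths are in m, angles in rad, forces in N, time in s.
With the tool pointing down it reaches from about 0.225 to 0.875 m from the base axis. Payload 3.4 kg.
Tool frame: the origin (TCP) lies on the centre line of the jaws, within the pads' length; the fingertips stand 17 mm ahead of it and the grasp point (between the pads) lies 2 mm behind it; z points along the fingers, y is the line along which they close (so a half turn about z gives the same grasp; the last joint's range is limited). The gripper opens to 85 mm and grips with 20 to 120 N. Pads are 22 mm wide; open, the fingers measure 114 mm over their backs; the gripper's body (76 mm by 85 mm) begins 54 mm behind the grasp point. The pads swing forward as they close: fully open they stand 13 mm farther back than shut.
Start: joints at [-1.276, 0.276, 1.505, -0, 1.361, -0.121], TCP at [0.232, -0.526, 0.248] pointing down, gripper open.
Joint ranges: [-2.89, 2.89], [-0.75, 2.08], [0.22, 2.7], [-1.18, 4.32], [0.11, 2.71], [-2.7, 2.7]. Speed limits (rad/s): [2.57, 2.57, 3.14, 3.14, 3.14, 3.14].

INTERFACE

Orientations are given as a unit quaternion [w, x, y, z].
In Python, from rig import manip gives the robot as it stands.
- The arm moves only by the tool move_arm, never from a script. Its argument "steps" is one flat list of numbers, 7 for each row, row after row: the turn, a rotation vector about the world's x, y, z normalised to -1 to 1, where 1 is 360 degrees, then the shift along the world's x, y, z normalised to -1 to 1, where 1 is 1 m, then the opening, from -1 (shut) to 1 (fully open). A call has exactly 10 rows; each row is the pose to reach, as a shift and turn from the pose commanded when the call began, turning the shorter way round; what a row does not reach only later rows make up. A row lasts 1/10 s, in which the tool goes at most 50 mm and 8.59 degrees, less where a joint would pass 70% of its speed; a pose out of reach is approached as far as the arm can. A call with a number of a shift or a turn outside -1 to 1 is refused whole. A call with a gripper value outside its range is refused whole. The fingers move at their own pace and stop on an object; "squeeze" is the grip in N (left out, the last holds). Time passes only in rows, so rows that repeat a pose let the fingers close, or fill a call up. It gives the time, the measured TCP pose, the force, the opening and the grip force at its end, in the units of the state.
- manip.get_state(): the state, without advancing time (a new reading comes with each control period).
- manip.get_image(name): name is "scene" or "top" or "wrist"; returns a dict with "pixels" (384x512x3 uint8, blue, green, red), "fx", "fy", "cx", "cy" (pixels), "R" (3x3) and "t" (3): a world point X has camera coordinates R X + t. Camera axes: x right, y down, z forward; pixel columns grow to the right and rows downward; lengths in m; the calibration is good to about 2 mm. A picture is of the moment at which its call begins. There is no depth.
- manip.sign_off(): hands the job in; it is judged then, once.
The state is a dict: "clock": time; "qpos": joint angles; "qd": joint speeds; "effort": joint torques, N m; "position": TCP position; "ee_rot": TCP orientation; "contact_force": force on the tool from outside, world axes, zero at the start; "moment": the same for the moment, N m; "width": finger opening in m; "gripper_force": force on a finger pad.
Only numpy, scipy, OpenCV 4.12 (cv2) and the standard library are available. Lean on these libraries where they do the work, as an engineer would, in place of code of your own. Each camera call takes 0.05 s, during which the arm holds its last target. There are 200 camera calls.

## Working session

There is one attempt and no reset: what is moved stays moved. The work goes in short steps, Python scripts to look and compute and a tool call to move; the robot and the scene stay as the last step left them, time stands still between calls to the robot, and variables do not carry over. Pictures are saved under pics/ and viewed, at most 10 in all, crops included, and the job is handed in when it is done.

Besides the shell and the picture viewer there is one more tool, called after ">>>" by a JSON object that holds its "fn" and its "kwargs". move_arm: Moves the arm, as the interface text tells. Scaled input: -1 to 1 covers 1 m each way for a shift and 360 degrees each way for a turn. Its arguments: {"type":"object","properties":{"steps":{"type":"array"},"squeeze":{"type":"number"}},"required":["steps"]}

```bash
mkdir -p pics
cat > h.py <<'E'
import numpy as np, cv2
from rig import manip
def ray(im,u,v):
    d=np.array([(u-im["cx"])/im["fx"],(v-im["cy"])/im["fy"],1.]);R=np.array(im["R"]);t=np.array(im["t"])
    return -R.T@t, R.T@d
def onz(im,u,v,z):
    o,d=ray(im,u,v); return o+d*(z-o[2])/d[2]
def proj(im,X):
    c=np.array(im["R"])@np.array(X)+np.array(im["t"]); return im["fx"]*c[0]/c[2]+im["cx"], im["fy"]*c[1]/c[2]+im["cy"]
def two(a,ua,b,ub):
    o1,d1=ray(a,*ua);o2,d2=ray(b,*ub)
    s=np.linalg.lstsq(np.c_[d1,-d2],o2-o1,rcond=None)[0]
    p,q=o1+d1*s[0],o2+d2*s[1]; return (p+q)/2,np.linalg.norm(p-q)
E
python3 - <<'E'
from h import *
a=[]
for n in("top","scene"):
    im=manip.get_image(n); p=im["pixels"]; cv2.imwrite(f"pics/{n}0.png",p); np.save(n+"0.npy",im,allow_pickle=True)
    print(n,im["fx"],ray(im,im["cx"],im["cy"])); a.append(p)
cv2.imwrite("pics/both.png",cv2.resize(np.vstack(a),None,fx=.78,fy=.78))
print(manip.get_state())
E
```

```text
top 398.0752119176679 (array([0.54321899, 0.0017303 , 1.32351354]), array([ 0.07855709, -0.01481473, -0.99679953]))
scene 384.3861396081958 (array([1.24615834, 0.55966946, 0.64541329]), array([-0.6204134 , -0.58780087, -0.51920839]))
{'clock': 0.1, 'qpos': array([-1.27597834e+00,  2.76564143e-01,  1.50599109e+00,  7.77554176e-06,
        1.36072752e+00, -1.21012142e-01]), 'qd': array([ 0.0001722 , -0.00230298, -0.00335304, -0.00185156,  0.00034044,
        0.00075682]), 'effort': array([ 3.77606593e-04, -4.17700481e+01, -2.46405798e+01, -4.79065329e-04,
        5.84499969e-03, -1.16059674e-06]), 'position': array([ 0.23213312, -0.52557858,  0.24751388]), 'ee_rot': array([-8.42190171e-04,  9.78463233e-01,  2.06419448e-01, -6.95575711e-05]), 'contact_force': array([-0.02559241, -0.30475097, -1.4355909 ]), 'moment': array([-0.03094687,  0.00913979, -0.02288685]), 'gripper_force': 0.0, 'width': 0.08494385835949843}
```

View pics/top0.png

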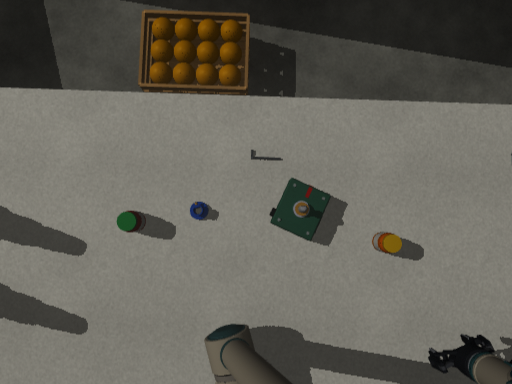

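View pics/scene0.png

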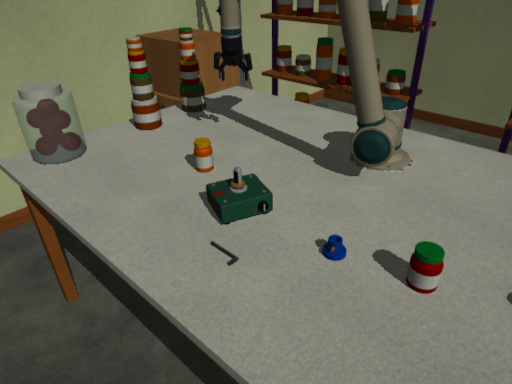

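The top view shows the mill at about (301,209) with the red mark at (309,191). The collar is at (199,211), the hex key at (266,157), and the jars are at (128,221) and (388,243). In the scene view the mill is at (239,198), the shaft top at (238,170) and the collar at (335,247).

```bash
cat > m.py <<'E'
from h import *
im=np.load("top0.npy",allow_pickle=True).item(); p=im["pixels"]; h=cv2.cvtColor(p,cv2.COLOR_BGR2HSV)
def cen(m,box):
    u0,v0,u1,v1=box; q=np.zeros_like(m); q[v0:v1,u0:u1]=m[v0:v1,u0:u1]
    c=max(cv2.findContours(q,0,2)[0],key=cv2.contourArea); return c
g=cen(cv2.inRange(h,(60,80,20),(95,255,255)),(265,170,340,250)); r=cv2.minAreaRect(g)
print("green rect",r); 
for c in cv2.boxPoints(r): print(onz(im,*c,.07))
print("mill", onz(im,*r[0],.07))
red=cen(cv2.inRange(h,(0,130,50),(8,255,255))|cv2.inRange(h,(172,130,50),(180,255,255)),(290,175,330,210)); rc=cv2.minAreaRect(red); print("red",rc,onz(im,*rc[0],.0715))
b=cen(cv2.inRange(h,(110,120,40),(130,255,255)),(180,190,220,230)); rb=cv2.minEnclosingCircle(b); print("collar",rb,onz(im,*rb[0],.014))
cv2.imwrite("pics/crop0.png",np.hstack([cv2.resize(p[170:245,265:340],(390,390),interpolation=2),cv2.resize(p[190:230,180:220],(390,390),interpolation=2)]))
E
python3 m.py
```

```text
green rect ((299.97259521484375, 208.76026916503906), (44.111392974853516, 49.24254608154297), 24.443954467773438)
[ 0.54234176 -0.05521655  0.07      ]
[ 0.68581393 -0.11620696  0.07      ]
[ 0.63152138 -0.24472251  0.07      ]
[ 0.48883756 -0.18260805  0.07      ]
mill [ 0.58675726 -0.14959912  0.07      ]
red ((308.2000427246094, 192.1000213623047), (4.0249223709106445, 10.733125686645508), 26.56505012512207) [ 0.64006617 -0.17442137  0.0715    ]
collar ((198.4583282470703, 210.0833282470703), 8.933204650878906) [0.57486626 0.17690753 0.014     ]
```

View pics/crop0.png

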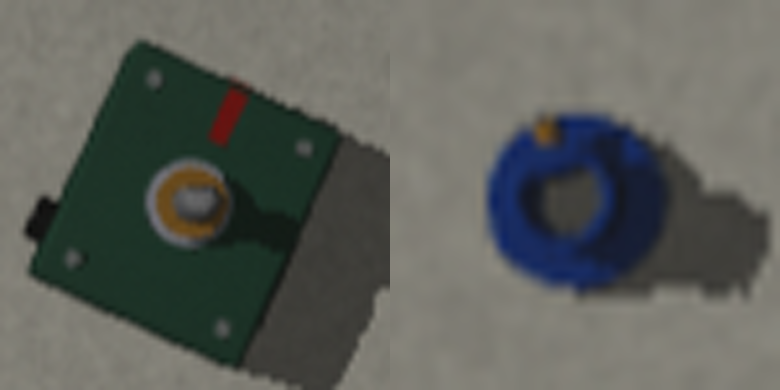

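The left crop shows the red mark pointing up and right from the shaft, with the shaft at about (195,200). The right crop shows the collar, with its brass screw at (545,130) up and slightly left of its centre. I'll move over the mill for a closer view with the wrist camera.

>>> {"fn": "move_arm", "kwargs": {"steps": [0,0,0.28,0.355,0.376,0.05,1,0,0,0.28,0.355,0.376,0.05,1,0,0,0.28,0.355,0.376,0.05,1,0,0,0.28,0.355,0.376,0.05,1,0,0,0.28,0.355,0.376,0.05,1,0,0,0.28,0.355,0.376,0.05,1,0,0,0.28,0.355,0.376,0.05,1,0,0,0.28,0.355,0.376,0.05,1,0,0,0.28,0.355,0.376,0.05,1,0,0,0.28,0.355,0.376,0.05,1], "squeeze": 30}}

```text
clock: 1.1
position: [0.5748, -0.1623, 0.2963]
ee_rot: [-0.0, 0.573, 0.82, -0.0]
contact_force: [1.7, -1.0, -0.2]
width: 0.086
gripper_force: 0.0
```

Run:
```python
from h import *
im=manip.get_image("wrist"); np.save("w1.npy",im,allow_pickle=True); cv2.imwrite("pics/w1.png",im["pixels"]); s=manip.get_state(); print(s["position"],s["ee_rot"],s["qd"].round(3)); print(ray(im,256,192)); print(proj(im,(.587,-.15,.138)))
```

```text
[ 0.58070356 -0.1559378   0.29668959] [0.00100104 0.56870837 0.82252449 0.00482207] [-0.072 -0.029  0.063 -0.054 -0.011  0.125]
(array([ 0.54941348, -0.0937725 ,  0.42068895]), array([ 0.09864865, -0.25591881, -0.96169949]))
(np.float64(271.1018960447252), np.float64(177.24819139868788))
```

View pics/w1.png

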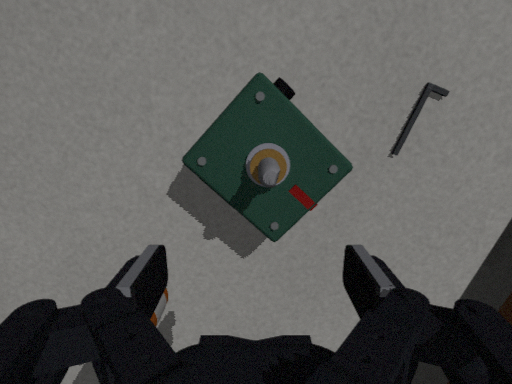

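The wrist view shows the shaft top at about (270,178), the red mark at (302,196) and the mill's corners. I'll measure from it and zoom in on the shaft.

Run:
```python
from h import *
im=manip.get_image("wrist"); np.save("w2.npy",im,allow_pickle=True); p=im["pixels"]; h=cv2.cvtColor(p,cv2.COLOR_BGR2HSV)
def big(m): return max(cv2.findContours(m,0,2)[0],key=cv2.contourArea)
g=cv2.inRange(h,(60,80,20),(95,255,255)); g=big(g); r=cv2.minAreaRect(g); B=[onz(im,*c,.07)[:2] for c in cv2.boxPoints(r)]
print("mill",np.mean(B,0)); 
for i in range(4):
    d=B[(i+1)%4]-B[i]; print(np.linalg.norm(d),np.degrees(np.arctan2(d[1],d[0])))
m=cv2.inRange(h,(0,130,50),(6,255,255))|cv2.inRange(h,(174,130,50),(180,255,255)); m[:,:200]=0;m[260:]=0;m[:,400:]=0
rc=cv2.minAreaRect(big(m)); print(rc,"mark",onz(im,*rc[0],.0715))
u,v=map(int,proj(im,(.587,-.15,.12))); c=p[v-40:v+40,u-40:u+40]
for a in range(0,360,90):print(a,[round(x) for x in proj(im,(.587+.03*np.cos(np.radians(a)),-.15+.03*np.sin(np.radians(a)),.12))])
print(u,v,manip.get_state()["position"])
cv2.imwrite("pics/c2.png",cv2.convertScaleAbs(cv2.resize(c,(560,560),interpolation=2),alpha=1.6))
```

```text
mill [ 0.58450309 -0.15003512]
0.13487544777097094 63.715443066308495
0.1537077903501029 -22.30953677894883
0.14807261069605657 -111.35289622954743
0.1660794217266358 153.02760991951098
((292.7500305175781, 200.75001525878906), (26.16295051574707, 9.899494171142578), 45.0) mark [ 0.63927921 -0.17333995  0.0715    ]
0 [288, 187]
90 [272, 150]
180 [234, 168]
270 [251, 204]
261 177 [ 0.57772225 -0.15923338  0.29620262]
```

View pics/c2.png

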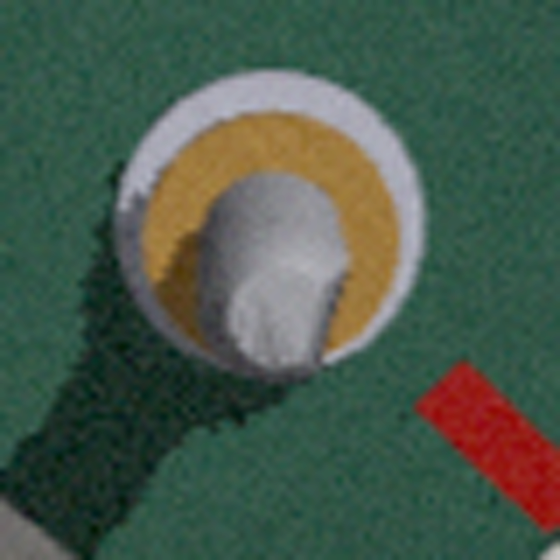

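The crop shows the shaft with its flat on the right side, facing roughly along the world's +x. The scene camera should see the flat from the front, so I'll measure it there.

Run:
```python
from h import *
im=np.load("scene0.npy",allow_pickle=True).item(); p=im["pixels"]
print(proj(im,(.586,-.15,.138)),proj(im,(.586,-.15,.088)))
u,v=map(round,proj(im,(.586,-.15,.115)))
g=cv2.cvtColor(p,6)
print(u,v);print(g[v-16:v+14:1,u-12:u+14])
d=ray(im,0,0)[0]-np.array([.586,-.15,.11]); print(np.degrees(np.arctan2(d[1],d[0])))
print("px per m", im["fx"]/np.linalg.norm(d))
t=np.load("w2.npy",allow_pickle=True).item();q=t["pixels"][137:217,221:301];c=p[v-20:v+20,u-20:u+20]
cv2.imwrite("pics/c3.png",cv2.convertScaleAbs(np.hstack([cv2.resize(c,(400,400),interpolation=0),cv2.resize(q[22:57,25:60],(400,400),interpolation=0)]),alpha=1.5))
```

```text
(np.float64(237.08401983679508), np.float64(168.15307330440498)) (np.float64(237.96109057920697), np.float64(183.4152427480972))
237 175
[[132 133 135 135 134 134 133 133 135 135 134 134 134 133 133 133 135 136
  137 137 135 135 134 134 135 135]
 [132 133 134 134 135 136 136 135 134 134 134 134 133 133 134 135 135 135
  136 135 134 135 135 134 133 135]
 [132 133 133 133 134 135 136 136 135 133 133 132 131 132 134 136 137 137
  135 134 134 136 135 135 133 134]
 [134 134 133 133 133 132 134 136 135 135 134 134 133 133 135 135 136 135
  132 132 133 136 135 136 135 135]
 [134 135 135 134 132 132 134 136 135 134 134 135 134 135 136 136 135 134
  133 135 137 138 138 138 137 136]
 [136 136 137 136 136 134 134 135 135 135 135 135 135 135 136 135 136 137
  137 137 139 140 141 140 139 136]
 [134 136 137 137 136 134 135 135 137 135 134 135 136 137 137 138 138 138
  137 137 139 140 141 140 137 135]
 [134 134 134 135 134 133 134 134 136 135 134 132 122 116 133 136 137 138
  139 139 139 138 136 135 134 133]
 [135 134 135 135 135 132 132 134 135 125  97  99  99 111 112 121 136 138
  138 137 137 136
[... 1653 characters left out ...]
 [ 39  40  37  30  17  34  65  77  75  65  60  52  41  68 113 111  99  79
   77  73  55  39  39  40  40  41]
 [ 39  39  39  34  17  27  55  77  76  76  75  73  66  79 106  96  85  78
   76  74  68  59  40  41  40  42]
 [ 40  38  35  22  21  30  43  59  72  76  77  77  75  79  85  81  77  79
   78  81  95  94  60  40  42  40]
 [ 39  40  35  22  36  44  45  46  57  65  72  76  77  78  80  82  82  77
   67  95 110 103  67  41  41  41]
 [ 40  40  39  36  59  87  49  44  38  48  59  65  77  80  79  69  62  63
   80 109 112 103  63  40  41  40]
 [ 40  39  40  36  50  93  98  86  42  37  39  36  45  54  55  48  54  79
  107 113 111  98  53  40  40  41]]
47.070000241101425
px per m 347.1390743758162
```

View pics/c3.png

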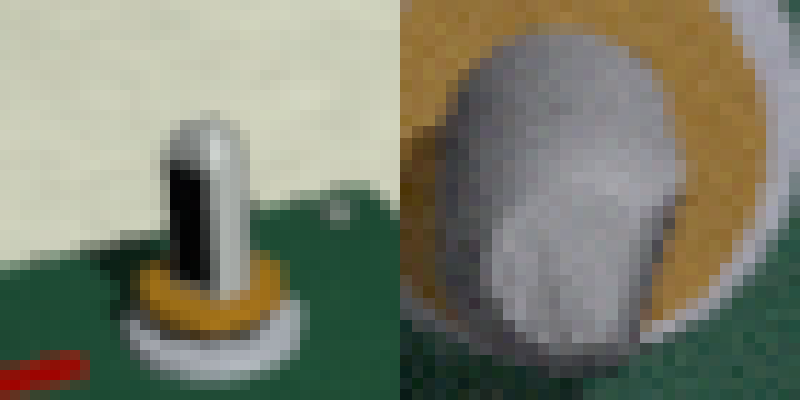

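In the scene crop the black flat covers the left half of the shaft face, about columns 165–215 with the shaft spanning 160–250. That puts the flat at about 4° world azimuth, and the mark is at about −23°. I'll refine the axis position and work out the move.

```bash
cat >> h.py <<'E'
def yaw():
    s=manip.get_state(); w,x,y,z=s["ee_rot"]; from scipy.spatial.transform import Rotation as Ro
    R=Ro.from_quat([x,y,z,w]).as_matrix(); return s["position"].round(4),np.degrees(np.arctan2(R[1,1],R[0,1])).round(2),R[:,2].round(4)
E
python3 - <<'E'
from h import *
im=np.load("w2.npy",allow_pickle=True).item()
print(onz(im,259.8,168.7,.073), onz(im,292.75,200.75,.0715)); print(onz(im,221+288/7,137+320/7,.138))
t=np.load("top0.npy",allow_pickle=True).item(); print(onz(t,265+190/5.2,170+203/5.2,.073),onz(t,265+201/5.2,170+199/5.2,.138))
print(yaw())
E
```

```text
[ 0.58694123 -0.15001915  0.073     ] [ 0.63927917 -0.17333994  0.0715    ]
[ 0.58785284 -0.15069995  0.138     ]
[ 0.58591926 -0.15418731  0.073     ] [ 0.5861724  -0.15235805  0.138     ]
(array([ 0.5777, -0.1592,  0.2962]), np.float64(20.25), array([ 0.0028,  0.0029, -1.    ]))
```

>>> {"fn": "move_arm", "kwargs": {"steps": [0,0,-0.045,0.009,0.009,0,1,0,0,-0.045,0.009,0.009,0,1,0,0,-0.045,0.009,0.009,-0.02,1,0,0,-0.045,0.009,0.009,-0.05,1,0,0,-0.045,0.009,0.009,-0.08,1,0,0,-0.045,0.009,0.009,-0.11,1,0,0,-0.045,0.009,0.009,-0.14,1,0,0,-0.045,0.009,0.009,-0.165,1,0,0,-0.045,0.009,0.009,-0.18,1,0,0,-0.045,0.009,0.009,-0.18,1]}}

```text
clock: 2.2
position: [0.5804, -0.1549, 0.1135]
ee_rot: [-0.003, 0.685, 0.728, -0.001]
contact_force: [0.0, 0.5, 1.0]
width: 0.0854
gripper_force: 0.0
```

```bash
python3 -c "
from h import *
im=manip.get_image('wrist');cv2.imwrite('pics/w3.png',im['pixels']);print(yaw(),proj(im,(.587,-.1505,.138)))"
```

```text
(array([ 0.5817, -0.1553,  0.1152]), np.float64(3.51), array([-0.0031,  0.001 , -1.    ])) (np.float64(273.39298199231564), np.float64(292.9425444755662))
```

View pics/w3.png

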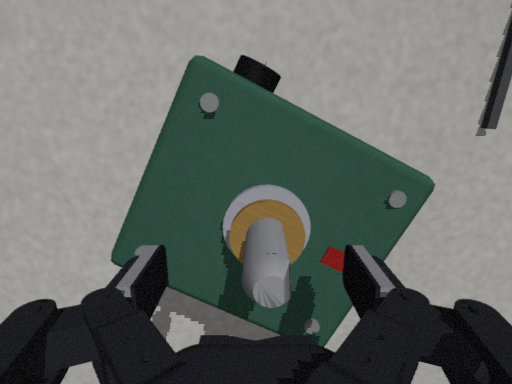

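The shaft top is at (272,293), about 17 px right of the jaw centre line at 255. That matches the measured offset, so I'll correct it and close.

>>> {"fn": "move_arm", "kwargs": {"steps": [0,0,0,0.006,0.0045,0,1,0,0,0,0.006,0.0045,0,1,0,0,0,0.006,0.0045,0,0,0,0,0,0.006,0.0045,0,-0.3,0,0,0,0.006,0.0045,0,-1,0,0,0,0.006,0.0045,0,-1,0,0,0,0.006,0.0045,0,-1,0,0,0,0.006,0.0045,0,-1,0,0,0,0.006,0.0045,0,-1,0,0,0,0.006,0.0045,0,-1], "squeeze": 25}}

```text
clock: 3.25
position: [0.5849, -0.1508, 0.1166]
ee_rot: [-0.003, 0.684, 0.729, -0.003]
contact_force: [-8.2, -0.6, 5.7]
width: 0.0198
gripper_force: 25.6
```

```bash
python3 -c "
from h import *
im=manip.get_image('wrist');cv2.imwrite('pics/w4.png',im['pixels']);s=manip.get_state();print(yaw(),s['width'],s['gripper_force'],s['contact_force'],s['moment'],s['clock'])"
```

```text
(array([ 0.5849, -0.1508,  0.1166]), np.float64(3.61), array([-0.0081, -0.    , -1.    ])) 0.019121165293809285 25.58619434843422 [-9.08860777 -0.27664308  6.64593814] [-0.21865289  1.2226343   0.04590849] 3.3
```

The opening is about 20 mm, so the pinch is across the flat. Now I'll turn it to the mark by −27°.

>>> {"fn": "move_arm", "kwargs": {"steps": [0,0,-0.01,-0.001,0,0,-1,0,0,-0.02,-0.001,0,0,-1,0,0,-0.03,-0.001,0,0,-1,0,0,-0.04,-0.001,0,0,-1,0,0,-0.05,-0.001,0,0,-1,0,0,-0.06,-0.001,0,0,-1,0,0,-0.07,-0.001,0,0,-1,0,0,-0.075,-0.001,0,0,-1,0,0,-0.075,-0.001,0,0,-1,0,0,-0.075,-0.001,0,0,-1], "squeeze": 30}}

```text
clock: 4.3
position: [0.5855, -0.15, 0.1166]
ee_rot: [-0.002, 0.836, 0.549, -0.002]
contact_force: [-5.8, 2.1, 4.8]
width: 0.0193
gripper_force: 29.1
```

```bash
python3 -c "
from h import *
for i in range(3):
  im=manip.get_image('wrist');s=manip.get_state();print(yaw(),s['width'],s['gripper_force'],s['contact_force'],s['moment'],s['clock'])
cv2.imwrite('pics/w4.png',im['pixels'])
im=manip.get_image('top');np.save('t4.npy',im,allow_pickle=True)"
```

```text
(array([ 0.5856, -0.15  ,  0.1166]), np.float64(-23.41), array([-0.0047,  0.0013, -1.    ])) 0.019233620141225618 29.087171456194483 [-5.04005292  1.80677994  5.14548502] [ 0.21225423  0.89977643 -0.05959138] 4.35
(array([ 0.5855, -0.1501,  0.1166]), np.float64(-23.41), array([-0.0047,  0.0013, -1.    ])) 0.019241400582321468 29.088438464677893 [-5.9186857   1.7302341   4.85435655] [ 0.18201466  0.88220342 -0.02372336] 4.4
(array([ 0.5855, -0.15  ,  0.1166]), np.float64(-23.41), array([-0.0048,  0.0013, -1.    ])) 0.019542280044839017 29.089388684369624 [-6.0679435   1.6929914   4.93700539] [ 0.25467588  0.87935329 -0.07380742] 4.45
```

View pics/w4.png

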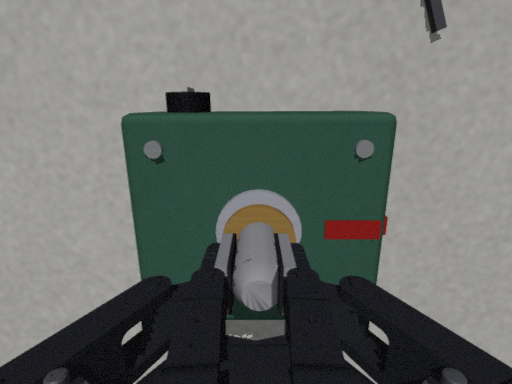

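The mill's edges and the red stripe (353,230) are level in the view. The pads are across the shaft along the mark direction, so the flat faces the mark. I'll hold for a second.

>>> {"fn": "move_arm", "kwargs": {"steps": [0,0,0.001,0,0,0,-1,0,0,0.001,0,0,0,-1,0,0,0.001,0,0,0,-1,0,0,0.001,0,0,0,-1,0,0,0.001,0,0,0,-1,0,0,0.001,0,0,0,-1,0,0,0.001,0,0,0,-1,0,0,0.001,0,0,0,-1,0,0,0.001,0,0,0,-1,0,0,0.001,0,0,0,-1]}}

```text
clock: 5.5
position: [0.5855, -0.15, 0.1166]
ee_rot: [-0.002, 0.834, 0.552, -0.002]
contact_force: [-5.5, 1.7, 5.4]
width: 0.019
gripper_force: 29.2
```

>>> {"fn": "move_arm", "kwargs": {"steps": [0,0,0,0,0,0,0,0,0,0,0,0,0,1,0,0,0,0,0,0,1,0,0,0,0,0,0,1,0,0,0,0,0,0.02,1,0,0,0,0,0,0.06,1,0,0,0,0,0,0.1,1,0,0,0,0,0,0.14,1,0,0,0,0,0,0.14,1,0,0,0,0,0,0.14,1]}}

```text
clock: 6.5
position: [0.5885, -0.1508, 0.2576]
ee_rot: [0.001, 0.834, 0.551, 0.001]
contact_force: [-0.8, 0.3, 0.3]
width: 0.0853
gripper_force: 0.0
```

```bash
python3 -c "
from h import *
im=manip.get_image('wrist');np.save('w5.npy',im,allow_pickle=True);s=manip.get_state();print(yaw(),s['width'],s['contact_force'],s['clock'])
u,v=map(int,proj(im,(.5855,-.15,.12)));print(u,v);sc=manip.get_image('scene')['pixels'][155:195,217:257]
cv2.imwrite('pics/c5.png',cv2.convertScaleAbs(np.hstack([cv2.resize(im['pixels'][v-50:v+50,u-50:u+50],(400,400),interpolation=2),cv2.resize(sc,(400,400),interpolation=0)]),alpha=1.5))"
```

```text
(array([ 0.5876, -0.1506,  0.256 ]), np.float64(-23.07), array([-4.e-04,  2.e-04, -1.e+00])) 0.08588200094159953 [ 0.34453855 -0.26832405 -0.2859242 ] 6.55
251 190
```

View pics/c5.png

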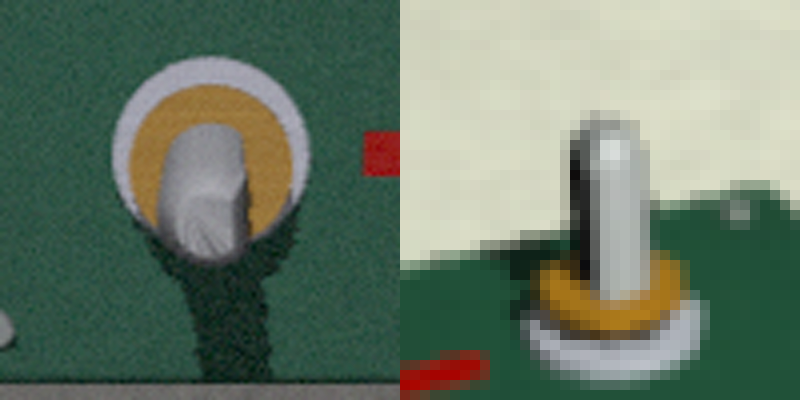

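The flat now faces right in the wrist view, towards the red mark. Next I'll go above the collar.

>>> {"fn": "move_arm", "kwargs": {"steps": [0,0,-0.02,-0.012,0.04,0.01,1,0,0,-0.04,-0.012,0.085,0.01,1,0,0,-0.06,-0.012,0.13,0.01,1,0,0,-0.08,-0.012,0.175,0.01,1,0,0,-0.1,-0.012,0.22,0.01,1,0,0,-0.12,-0.012,0.265,0.01,1,0,0,-0.128,-0.012,0.3,0.01,1,0,0,-0.128,-0.012,0.328,0.01,1,0,0,-0.128,-0.012,0.328,0.01,1,0,0,-0.128,-0.012,0.328,0.01,1]}}

```text
clock: 7.6
position: [0.5752, 0.1775, 0.2646]
ee_rot: [0.0, 0.983, 0.182, -0.002]
contact_force: [0.5, 0.3, -0.2]
width: 0.0855
gripper_force: 0.0
```

```bash
cat > col.py <<'E'
from h import *
im=manip.get_image("wrist"); p=im["pixels"]; np.save("w6.npy",im,allow_pickle=True); h=cv2.cvtColor(p,cv2.COLOR_BGR2HSV)
def big(m): return max(cv2.findContours(m,0,1)[0],key=cv2.contourArea)
b=cv2.inRange(h,(108,110,30),(132,255,255)); c=big(b); e=cv2.fitEllipse(c)
# flange footprint: convex hull rays on z=.014 , circle fit
hl=cv2.convexHull(c)[:,0]; P=np.array([onz(im,*q,.014)[:2] for q in hl])
print("ellipse",e,"hull circle",cv2.minEnclosingCircle((P*1000).astype(np.float32)))
x,y,w,hh=cv2.boundingRect(c); m=cv2.inRange(h,(8,90,60),(30,255,255)); q=np.zeros_like(m); q[y-10:y+hh+10,x-10:x+w+10]=m[y-10:y+hh+10,x-10:x+w+10]
s=big(q); r=cv2.minAreaRect(s); print("screw",r,cv2.contourArea(s),onz(im,*r[0],.03)); 
for t in cv2.boxPoints(r): print(t,onz(im,*t,.03)[:2])
print(yaw(),manip.get_state()["clock"])
x0,y0=int(e[0][0])-60,int(e[0][1])-60; cv2.imwrite("pics/c6.png",cv2.convertScaleAbs(cv2.resize(p[max(y0,0):y0+120,x0:x0+120],(580,580),interpolation=2),alpha=1.5)); print(x0,y0)
E
python3 col.py
```

```text
ellipse ((255.08071899414062, 164.41485595703125), (44.82003402709961, 45.23796463012695), 156.56515502929688) hull circle ((574.4569091796875, 178.5508575439453), 29.79144859313965)
screw ((255.0, 149.5), (7.0, 4.0), 90.0) 28.0 [0.59497039 0.18612121 0.03      ]
[253. 146.] [0.59801088 0.18984792]
[257. 146.] [0.59972332 0.185388  ]
[257. 153.] [0.59190953 0.1823695 ]
[253. 153.] [0.59018559 0.18685932]
(array([0.5754, 0.1768, 0.265 ]), np.float64(-69.14), array([-0.0026, -0.0014, -1.    ])) 7.65
195 104
```

The collar is at (0.5745, 0.1785) with its screw at about 20.5°, so the jaws are already square to the screw. I'll go down and grip the hub.

>>> {"fn": "move_arm", "kwargs": {"steps": [0,0,0,-0.001,0.0015,-0.03,1,0,0,0,-0.001,0.0015,-0.07,1,0,0,0,-0.001,0.0015,-0.11,1,0,0,0,-0.001,0.0015,-0.15,1,0,0,0,-0.001,0.0015,-0.185,1,0,0,0,-0.001,0.0015,-0.21,1,0,0,0,-0.001,0.0015,-0.228,1,0,0,0,-0.001,0.0015,-0.228,0.5,0,0,0,-0.001,0.0015,-0.228,0.2,0,0,0,-0.001,0.0015,-0.228,0.1], "squeeze": 40}}

```text
clock: 8.65
position: [0.576, 0.1784, 0.0397]
ee_rot: [0.0, 0.984, 0.181, 0.001]
contact_force: [0.2, 0.7, 0.5]
width: 0.0472
gripper_force: 0.0
```

>>> {"fn": "move_arm", "kwargs": {"steps": [0,0,0,0,0,0,0,0,0,0,0,0,0,-0.1,0,0,0,0,0,0,-0.2,0,0,0,0,0,0,-0.5,0,0,0,0,0,0,-1,0,0,0,0,0,0,-1,0,0,0,0,0,0,-1,0,0,0,0,0,0,-1,0,0,0,0,0,0,-1,0,0,0,0,0,0,-1]}}

```text
clock: 9.65
position: [0.5756, 0.1788, 0.0397]
ee_rot: [0.0, 0.983, 0.181, 0.001]
contact_force: [-0.1, -1.1, 6.8]
width: 0.0344
gripper_force: 40.7
```

```bash
python3 -c "
from h import *
s=manip.get_state();print(yaw(),s['width'],s['gripper_force'],s['contact_force'],s['moment'],s['clock'])"
```

```text
(array([0.5756, 0.1788, 0.0397]), np.float64(-69.14), array([ 2.1e-03, -1.0e-04, -1.0e+00])) 0.034391623887795535 40.663539871311514 [-0.14858656 -1.07135521  6.82023613] [-0.23834166  0.07904251 -0.03988184] 9.65
```

>>> {"fn": "move_arm", "kwargs": {"steps": [0,0,0,0,0,0.01,-1,0,0,0,0,0,0.04,-1,0,0,0,0,0,0.08,-1,0,0,0,0,0,0.12,-1,0,0,0,0,0,0.16,-1,0,0,0,0,0,0.18,-1,0,0,-0.01,0,-0.02,0.18,-1,0,0,-0.025,0,-0.055,0.18,-1,0,0,-0.04,0,-0.09,0.18,-1,0,0,-0.05,0.003,-0.12,0.18,-1]}}

```text
clock: 10.65
position: [0.5768, 0.0577, 0.2185]
ee_rot: [0.0, 1.0, 0.024, -0.001]
contact_force: [0.3, -0.0, -2.3]
width: 0.0338
gripper_force: 40.3
```

>>> {"fn": "move_arm", "kwargs": {"steps": [0,0,-0.015,0.002,-0.035,0,-1,0,0,-0.03,0.004,-0.07,0,-1,0,0,-0.045,0.006,-0.105,0,-1,0,0,-0.06,0.008,-0.14,0,-1,0,0,-0.07,0.0085,-0.17,0,-1,0,0,-0.0715,0.0085,-0.195,0,-1,0,0,-0.0715,0.0085,-0.2095,0,-1,0,0,-0.0715,0.0085,-0.2095,0,-1,0,0,-0.0715,0.0085,-0.2095,0,-1,0,0,-0.0715,0.0085,-0.2095,0,-1]}}

```text
clock: 11.65
position: [0.5863, -0.1491, 0.2185]
ee_rot: [-0.0, 0.98, -0.198, -0.0]
contact_force: [0.1, 0.2, -1.2]
width: 0.0339
gripper_force: 40.3
```

Run:
```python
from h import *
for i in range(3):
    im=manip.get_image("wrist"); s=manip.get_state();print(yaw(),s['width'],s['gripper_force'],s['contact_force'],s['moment'],s['clock'])
p=im["pixels"];np.save("w7.npy",im,allow_pickle=True);sc=manip.get_image("scene");np.save("s7.npy",sc,allow_pickle=True)
print(proj(im,(.5872,-.1507,.138)))
c=sc["pixels"][110:210,187:287]
cv2.imwrite("pics/w7.png",cv2.convertScaleAbs(np.hstack([cv2.resize(p,(512,384)),cv2.resize(c,(284,384),interpolation=2)]),alpha=1.4))
```

```text
(array([ 0.5863, -0.1491,  0.2185]), np.float64(-112.8), array([-3.e-04,  8.e-04, -1.e+00])) 0.033688886625932356 40.33738254176569 [ 0.02215125 -0.20698815 -2.26266455] [-0.002178   -0.00112908  0.00884295] 11.7
(array([ 0.5864, -0.1493,  0.2185]), np.float64(-112.8), array([-1.e-04,  4.e-04, -1.e+00])) 0.0333803563910576 40.33704514702549 [ 0.24036256 -0.249138   -2.00288671] [ 0.03114312 -0.04030908 -0.01347811] 11.75
(array([ 0.5864, -0.1494,  0.2186]), np.float64(-112.81), array([-0.e+00,  3.e-04, -1.e+00])) 0.033310536605199025 40.33688926239847 [ 0.32266826  0.75556687 -2.47378059] [6.86180796e-05 1.71233211e-03 2.05020698e-02] 11.8
(np.float64(257.2175978320368), np.float64(206.90669427601048))
```

View pics/w7.png

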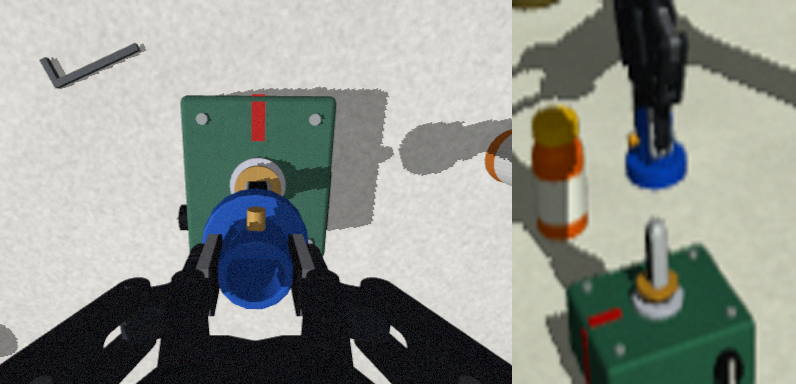

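The wrist view shows the gripped collar with the screw at (256,218), in line with the shaft foot at (258,180) and the red mark at (258,120). I'll measure the collar centre numerically from the flange arc.

Run:
```python
from h import *
from scipy.optimize import least_squares as ls
im=np.load("w7.npy",allow_pickle=True).item();h=cv2.cvtColor(im["pixels"],cv2.COLOR_BGR2HSV)
b=cv2.inRange(h,(108,110,30),(132,255,255)); c=max(cv2.findContours(b,0,1)[0],key=cv2.contourArea)[:,0]
for vm in(215,225,235):
    q=c[c[:,1]<vm]; 
    P=np.array([onz(im,*(t+.0),.193)[:2] for t in q])
    k=ls(lambda s:np.hypot(*(P-s[:2]).T)-.030,[.586,-.149],loss="soft_l1",f_scale=.001); print(len(q),k.x,np.abs(k.fun).mean())
m=cv2.inRange(h,(8,90,60),(30,255,255)); m[:205]=0;m[240:]=0;m[:,:240]=0;m[:,275:]=0
s=max(cv2.findContours(m,0,1)[0],key=cv2.contourArea);r=cv2.minAreaRect(s);S=onz(im,*r[0],.209)[:2];d=S-k.x;print(r,S,np.degrees(np.arctan2(d[1],d[0])),np.hypot(*d))
# shaft seat ring in the view (grey washer upper arc not occluded)
print(onz(im,258.5,119,.0715))
```

```text
96 [ 0.58611759 -0.14838318] 0.0005191244927486396
116 [ 0.58597793 -0.14832001] 0.0007297753454786534
167 [ 0.58578579 -0.14809927] 0.002070514951687495
((255.5, 219.5), (21.0, 17.0), 90.0) [ 0.60413595 -0.15637375] -24.271617500203373 0.02012946230096363
[ 0.64114158 -0.17484097  0.0715    ]
```

>>> {"fn": "move_arm", "kwargs": {"steps": [0,0,0,0.0013,-0.0025,0,-1,0,0,0,0.0013,-0.0025,0,-1,0,0,0,0.0013,-0.0025,-0.01,-1,0,0,0,0.0013,-0.0025,-0.02,-1,0,0,0,0.0013,-0.0025,-0.03,-1,0,0,0,0.0013,-0.0025,-0.036,-1,0,0,0,0.0013,-0.0025,-0.04,-1,0,0,0,0.0013,-0.0025,-0.043,-1,0,0,0,0.0013,-0.0025,-0.046,-1,0,0,0,0.0013,-0.0025,-0.046,-1]}}

```text
clock: 12.85
position: [0.5877, -0.1531, 0.1722]
ee_rot: [0.0, 0.98, -0.198, -0.0]
contact_force: [-0.1, -0.1, -2.0]
width: 0.0338
gripper_force: 40.4
```

```bash
cat > st.py <<'E'
from h import *
s=manip.get_state();print(yaw(),s['width'],s['gripper_force'],s['contact_force'].round(1),s['moment'].round(2),s['clock'])
E
python3 st.py
```

```text
(array([ 0.5877, -0.1531,  0.1722]), np.float64(-112.89), array([-3.e-04,  0.e+00, -1.e+00])) 0.03383730084430352 40.362968386980356 [-0.1 -0.1 -2. ] [0.01 0.05 0.01] 12.85
```

No force yet, and the shaft tip is inside the bore. I'll continue slowly.

>>> {"fn": "move_arm", "kwargs": {"steps": [0,0,0,0,0.001,-0.001,-1,0,0,0,0,0.001,-0.002,-1,0,0,0,0,0.001,-0.003,-1,0,0,0,0,0.001,-0.004,-1,0,0,0,0,0.001,-0.005,-1,0,0,0,0,0.001,-0.006,-1,0,0,0,0,0.001,-0.007,-1,0,0,0,0,0.001,-0.008,-1,0,0,0,0,0.001,-0.009,-1,0,0,0,0,0.001,-0.01,-1]}}

```text
clock: 13.85
position: [0.5879, -0.1522, 0.1625]
ee_rot: [0.0, 0.98, -0.198, 0.0]
contact_force: [0.6, -0.3, -2.3]
width: 0.0337
gripper_force: 40.4
```

```bash
python3 st.py
```

```text
(array([ 0.5879, -0.1522,  0.1625]), np.float64(-112.89), array([ 4.e-04, -2.e-04, -1.e+00])) 0.03369663718229578 40.370467874381575 [ 0.6 -0.3 -2.3] [-0.11 -0.12  0.02] 13.85
```

>>> {"fn": "move_arm", "kwargs": {"steps": [0,0,0,0,0,-0.003,-1,0,0,0,0,0,-0.006,-1,0,0,0,0,0,-0.009,-1,0,0,0,0,0,-0.012,-1,0,0,0,0,0,-0.015,-1,0,0,0,0,0,-0.018,-1,0,0,0,0,0,-0.021,-1,0,0,0,0,0,-0.024,-1,0,0,0,0,0,-0.027,-1,0,0,0,0,0,-0.03,-1]}}

```text
clock: 14.85
position: [0.5879, -0.1523, 0.1323]
ee_rot: [0.0, 0.98, -0.198, 0.0]
contact_force: [0.9, -1.6, -0.7]
width: 0.0336
gripper_force: 40.4
```

```bash
python3 st.py
```

```text
(array([ 0.5879, -0.1523,  0.1323]), np.float64(-112.9), array([ 4.e-04, -3.e-04, -1.e+00])) 0.03361048267707018 40.41301401106466 [ 0.9 -1.6 -0.7] [-0.14 -0.34 -0.01] 14.85
```

>>> {"fn": "move_arm", "kwargs": {"steps": [0,0,0,0,0,-0.0015,-1,0,0,0,0,0,-0.003,-1,0,0,0,0,0,-0.0045,-1,0,0,0,0,0,-0.006,-1,0,0,0,0,0,-0.0075,-1,0,0,0,0,0,-0.009,-1,0,0,0,0,0,-0.01,-1,0,0,0,0,0,-0.011,-1,0,0,0,0,0,-0.0115,-1,0,0,0,0,0,-0.0115,-1], "squeeze": 60}}

```text
clock: 15.85
position: [0.588, -0.1522, 0.1218]
ee_rot: [0.0, 0.98, -0.198, 0.0]
contact_force: [-0.2, -0.4, 7.1]
width: 0.0331
gripper_force: 65.9
```

```bash
python3 st.py
```

```text
(array([ 0.588 , -0.1522,  0.1218]), np.float64(-112.89), array([ 9.e-04, -5.e-04, -1.e+00])) 0.033064788207354 65.94963855226524 [-0.2 -0.4  7.1] [-0.11  0.   -0.05] 15.85
```

>>> {"fn": "move_arm", "kwargs": {"steps": [0,0,0,0,0,-0.0003,-1,0,0,0,0,0,-0.0006,-1,0,0,0,0,0,-0.0009,-1,0,0,0,0,0,-0.0012,-1,0,0,0,0,0,-0.0015,-1,0,0,0,0,0,-0.0015,-1,0,0,0,0,0,-0.0015,-1,0,0,0,0,0,-0.0015,-1,0,0,0,0,0,-0.0015,-1,0,0,0,0,0,-0.0015,-1]}}

```text
clock: 16.85
position: [0.588, -0.1523, 0.1217]
ee_rot: [0.0, 0.98, -0.198, 0.001]
contact_force: [-2.0, 0.5, 14.5]
width: 0.033
gripper_force: 66.7
```

```bash
python3 st.py
python3 - <<'E'
from h import *
im=manip.get_image("wrist");h=cv2.cvtColor(im["pixels"],cv2.COLOR_BGR2HSV)
m=cv2.inRange(h,(8,90,60),(30,255,255)); m[:205]=0;m[240:]=0;m[:,:240]=0;m[:,275:]=0
r=cv2.minAreaRect(max(cv2.findContours(m,0,1)[0],key=cv2.contourArea));print("screw",r)
m=cv2.inRange(h,(0,130,50),(6,255,255))|cv2.inRange(h,(174,130,50),(180,255,255))
for c in cv2.findContours(m,0,1)[0]:
    if cv2.contourArea(c)>60: print("red",cv2.minAreaRect(c))
E
```

```text
(array([ 0.588 , -0.1523,  0.1217]), np.float64(-112.88), array([ 1.6e-03, -9.0e-04, -1.0e+00])) 0.033048459203574625 66.65298945154063 [-2.   0.5 14.5] [0.07 0.36 0.01] 16.85
screw ((255.5, 218.5), (23.0, 17.0), 90.0)
red ((255.5, 133.5), (59.0, 21.0), 90.0)
```

```bash
python3 -c "
from rig import manip
print(manip.sign_off())"
```

```text
the job is handed in; nothing more can be done
None
```

The job is handed in at about 17 s of the 61 s: I pinched the shaft and turned its flat to the red mark, then held it there. The collar is on with its screw towards the mark, pressed to the bottom of its spring seat and still gripped and held down; the jars and hex key were not touched.

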